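# Unlock the bench fume filter and lay its panel on the soldering board

### The arm

A 6-joint arm with a two-finger parallel gripper is mounted at the origin on the work surface; the furniture and walls round the work are solid. World frame = base frame: x ahead of the robot, y to its left, z up, the work surface at z = 0. Lengths are in m, angles in degrees, forces in N, time in s.
With the tool pointing down it reaches from about 0.25 to 0.725 m from the base axis. Payload 9.7 kg.
Tool frame: the origin (TCP) lies at the very end of the fingers, on their centre line; the grasp point (between the pads) lies 19 mm behind it; z points along the fingers, y is the direction in which the jaws open and shut (so a half turn about z gives the same grasp; the last joint's range is limited). The gripper opens to 85 mm and grips with 20 to 120 N. Pads are 22 mm wide; open, the fingers measure 114 mm over their backs; the gripper's body (76 mm by 85 mm) begins 54 mm behind the grasp point. The pads swing forward as they close: fully open they stand 13 mm farther back than shut.
Start: joints at [66.692, 4.979, 10.078, 95.1, 0, 90], TCP at [0.218, 0.505, 0.231] pointing down, gripper open.
Joint ranges: [-179.16, 179.16], [-48.56, 103.87], [-65.8, 70.77], [-126.05, 130.52], [-82.76, 87.17], [-180, 180]. Speed limits (degrees/s): [127.2, 127.2, 147.25, 180, 180, 180].

### API

Orientations are given as [roll, pitch, yaw] about the fixed x, y, z axes, in that order (R = Rz(yaw) Ry(pitch) Rx(roll)).
In Python, from workcell import bot gives the robot as it stands.
- The arm moves only by the shell command python3 -m pendant 'ROWS' [FORCE]. ROWS is JSON, a list that holds one entry, the list of rows, each a list of 7 numbers: the shift along the tool's x, y, z in cm, then the turn, a rotation vector about the tool's x, y, z in rad, then the opening in per cent of the stroke, from 0 (shut) to 100 (fully open). In form: [[[dx, dy, dz, ax, ay, az, gripper], ...]]. A call has 1 to 5 rows; each row shifts and turns the pose as measured when the row begins, along the tool's axes as they then stand; what a row does not reach is not made up. A row lasts 1/12 s, in which the tool goes at most 41.7 mm and 7.16 degrees, less where a joint would pass 70% of its speed; a pose out of reach is approached as far as the arm can. A call with a gripper value outside its range is refused whole. The fingers move at their own pace and stop on an object; FORCE is the grip in N (left out, the last holds). Time passes only in rows, so rows that do not move let the fingers close. It gives the time, the measured TCP pose, the force and the opening at its end, in the units of the state.
- bot.get_obs(): the state, without advancing time (a new reading comes with each control period).
- bot.camera(name): name is "side" or "top" or "wrist"; returns the picture (480x640x3 uint8, red, green, blue); there is no depth.
- bot.get_calibration(name): a dict with "intrinsics" (3x3 intrinsics, pixels), "D" ([k1, k2, p1, p2, k3] as OpenCV has them; the pictures are not rectified), "pose" (4x4, takes a point from camera to world coordinates); the wrist camera has in their place "T_tool_cam" (4x4, takes a point from camera to tool coordinates, whose origin is the TCP and whose axes are the flange's). Camera axes: x right, y down, z forward; pixel columns grow to the right and rows downward; lengths in m; the calibration is good to about 2 mm. A picture is of the moment at which its call begins: read the wrist's pose just before it. get_calibration takes no time and is no camera call.
- bot.job_done(): hands the job in, once; it reports no verdict.
Trained networks look in the newest picture that a camera, given by its name, has taken for a name from the list of things; names that differ only in an ending like _2 or _b are one class to them, and where a whole thing is asked for, a point or a joint stands for the part that bears it (a point fixed in the world has none). Each returns a list of dicts, best first, with "confidence" (0 to 1); they miss things now and then, are a little off and sometimes report something else, mostly with a low value. They report only what shows in the picture. A call takes as long as a camera call. They do not tell look-alikes from the thing itself.
- bot.masks_of(camera, thing): "pixels" (480x640 bool, what is visible of it) and "extent" ([left, top, right, bottom] in pixels, round what is visible of it).
- bot.mark_of(camera, thing): "uv" ([column, row] in pixels: a listed point, or the origin of a listed thing).
The state is a dict: "time": time; "q": joint angles; "qd": joint speeds; "joint_efforts": joint torques, N m; "ee_pos": TCP position; "tcp_rot": TCP orientation; "wrist_force": force on the tool from outside, world axes, zero at the start; "torque": the same for the moment, N m; "opening": finger opening in m.
Only numpy, scipy, OpenCV 4.12 (cv2) and the standard library are available. Lean on these libraries where they do the work, as an engineer would, in place of code of your own. Each camera call takes 0.05 s, during which the arm holds its last target. There are 200 camera calls.

### The job

Open the bench fume filter for service, in this order: first push its locking slide outward, off the filter panel, all the way to its end stop, then turn the swing tab a full quarter turn aside (either way), then lift the filter panel straight out by its fin and lay it gently down, flat with the fin up and wholly on the soldering board, not touching the charcoal block that lies there. Leave the slide at its stop and the tab aside, and do not shift the bottle, the tin or the charcoal block.

Things in the scene. Friction and masses are not known exactly. Their poses are not given: they have to be found in the camera images.
- filter_box: Low grey fume filter housing, 250 (x) x 130 (y) x 45 mm high, fixed, at any yaw. Origin: centre of its underside, on the bench; z up. Along its x: swing tab at the -x end, panel pocket (114 x 88, 14 mm deep, centred at x -25 mm), locking slide at the +x end between 8 mm high guides (x 35 to 125 mm, y +-32). Only these and the panel's fin stand above its 45 mm high top.
- lock_plate (a joint): Travel of the locking slide in m: 0 to 0.050 along the housing's +x axis (outward, away from the panel); 0.050 is the end stop. It starts between 0 and 0.02, where its thin steel plate lies over the panel's +x edge. It moves against about 2.5 N of friction and stays where it is left.
- ledge_face (a point): Middle of the upright face of the slide's black thumb ledge: the face to push on; it looks to the housing's -x, to the panel's fin. Ledge: 44 mm wide (y), from 50 to 69 mm over the bench, point at 59 mm, sloping away behind. The steel plate reaches 34 mm from the face towards the panel, top 50 mm over the bench. At 0 travel: housing x +42 mm, y 0, 52 mm from the fin's end.
- swing_tab (a joint): Angle of the swing tab in rad about the vertical: 0 = it points along the housing's +x, over the panel's edge; turns both ways, -1.57 to +1.57 (counter-clockwise from above positive), stops at both ends. It starts between -0.3 and 0.3, turns with light friction (about 1 N at the stud) and stays where it is left.
- tab_pivot (a point): Pivot of the swing tab, at housing x = -100 mm, y = 0, 45 mm over the bench. Axes as the housing's.
- tab_stud (a point): The upright black round stud on the tab's free end, 12 mm in diameter, 36 mm from the pivot, from 50 to 67 mm over the bench; the point is on its axis, 58.5 mm over the bench. The tab's strip is 14 mm wide, its top 50 mm over the bench.
- panel_center (a point): Filter panel, loose, 110 (x) x 84 (y) x 14 mm plate, 0.1 to 0.25 kg, with a black grip fin mid-top: 30 (x) x 12 (y) mm, 28 mm high, its top 42 mm over the panel's underside. Point: half-way up, 21 mm over the underside, inside the fin; axes as the panel's. It starts in the pocket, axes as the housing's, underside 31 mm over the bench, plate top flush with the housing's.
- filter_panel: The same filter panel: origin at the centre of its underside.
- panel_corner0 (a point): Corner of the filter panel's underside at panel x 55 mm, y 42 mm.
- panel_corner1 (a point): Corner of the filter panel's underside at panel x 55 mm, y -42 mm.
- panel_corner2 (a point): Corner of the filter panel's underside at panel x -55 mm, y -42 mm.
- panel_corner3 (a point): Corner of the filter panel's underside at panel x -55 mm, y 42 mm.
- board: Soldering board, pale, heat-stained rectangular slab 152 (x) x 202 (y) mm, top 15 mm over the bench; fixed, at any yaw. Origin: centre of its underside. The charcoal block lies on its -y half.
- charcoal: Bystander: loose black charcoal lump, 51 x 59 x 35 mm, on the board. Origin: centre of its underside.
- bottle: Bystander: loose cream bottle with black cap, 70 mm in diameter, 124 mm high, upright close to one long side of the housing. Origin: centre of its underside.
- tin: Bystander: loose flat round aluminium tin, 76 mm in diameter, 32 mm high, close to the other long side of the housing. Origin: centre of its underside.
Mind the look-alikes: they are no part of the job. There is more than one size of the filter_panel; the job needs the largest.

How it is judged (in metres and radians):
On the way, in this order (a step that is already met when the one before it is completed fails the run):
1. the locking slide is pushed to its end stop (value of joint lock_plate above 0.047 m), for 0.2 s.
2. the swing tab is turned aside ((value of joint swing_tab above 1.2 rad or value of joint swing_tab below -1.2 rad)), for 0.2 s.
3. the filter panel is lifted out of the housing (height (world z) of panel_center above 0.085 m), for 0.1 s.
At the end, for the whole second after the job is handed in: Slide within 3 mm of its stop; tab 1.2 rad or more aside; panel at rest, flat (0.06 rad), fin up on the board, underside 10 to 20 mm over the bench, all corners over the board (3 mm slack), not touching the charcoal; bottle, tin and charcoal within 12 mm of their places (value of joint lock_plate above 0.047 m and (value of joint swing_tab above 1.2 rad or value of joint swing_tab below -1.2 rad) and x of panel_corner0 in the frame of board between -0.079 and 0.079 m and y of panel_corner0 in the frame of board between -0.104 and 0.104 m and x of panel_corner1 in the frame of board between -0.079 and 0.079 m and y of panel_corner1 in the frame of board between -0.104 and 0.104 m and x of panel_corner2 in the frame of board between -0.079 and 0.079 m and y of panel_corner2 in the frame of board between -0.104 and 0.104 m and x of panel_corner3 in the frame of board between -0.079 and 0.079 m and y of panel_corner3 in the frame of board between -0.104 and 0.104 m and height (world z) of filter_panel between 0.01 and 0.02 m and angle between panel_center's own z axis and vertical below 0.06 rad and contact force between filter_panel and charcoal below 0.05 N and linear speed of filter_panel below 0.02 m/s and distance of each of bottle, tin, charcoal from where it was at the start of the episode below 0.012 m).
It fails at once if the bottle, the tin or the charcoal is shifted by more than 12 mm or tipped (distance of any of bottle, tin, charcoal from where it was at the start of the episode above 0.012 m or angle between any of bottle, tin, charcoal's own z axis and vertical above 0.3 rad).
It fails at once if the panel is dropped from more than about 2 cm (faster than 0.6 m/s with no finger on it) (linear speed of filter_panel above 0.6 m/s and contact force between the fingers and filter_panel below 0.1 N).
It also fails if it takes over 72 s, if anything falls off the work surface, if the arm or the gripper's body presses on something with over 40 N, if the wrist force passes 120 N, or if a joint passes its speed limit or range.

## Working session

There is one attempt and no reset: what is moved stays moved. The work goes in short steps, Python scripts to look and compute and a shell command to move; the robot and the scene stay as the last step left them, time stands still between calls to the robot, and variables do not carry over. Pictures are saved under pics/ and viewed, about 8 in all and at most 12, crops included, and the job is handed in when it is done.

```bash
mkdir -p pics; ls
cat > h.py <<'E'
import numpy as np, cv2, sys
from scipy.spatial.transform import Rotation as R
from workcell import bot
def save(cam,name):
    im=bot.camera(cam); cv2.imwrite('pics/'+name,im[:,:,::-1]); return im
def cal(cam):
    c=bot.get_calibration(cam); K=np.array(c['intrinsics']);D=np.array(c['D'])
    if 'pose' in c: T=np.array(c['pose'])
    else:
        o=bot.get_obs(); W=np.eye(4); W[:3,:3]=rot(o); W[:3,3]=o['ee_pos']; T=W@np.array(c['T_tool_cam'])
    return K,D,T
def rot(o): return R.from_euler('xyz',o['tcp_rot'],degrees=True).as_matrix()
def toz(cal,uv,z):
    K,D,T=cal
    p=cv2.undistortPoints(np.array(uv,float).reshape(-1,1,2),K,D).reshape(-1,2)
    d=np.c_[p,np.ones(len(p))]@T[:3,:3].T; o=T[:3,3]
    return o+d*((z-o[2])/d[:,2])[:,None]
def proj(cal,P):
    K,D,T=cal; Ti=np.linalg.inv(T)
    return cv2.projectPoints(np.array(P,float).reshape(-1,1,3),cv2.Rodrigues(Ti[:3,:3])[0],Ti[:3,3],K,D)[0].reshape(-1,2)
def delta(pos,yaw=None):
    "tool-frame cm shift and yaw turn to reach TCP pos (tool down)"
    o=bot.get_obs(); r=rot(o); d=r.T@(np.array(pos)-o['ee_pos'])*100
    return d.round(2)
E
python3 - <<'E'
from h import *
np.set_printoptions(precision=4,suppress=True)
o=bot.get_obs();print(o)
Z=dict(ledge_face=.059,tab_pivot=.045,tab_stud=.0585,panel_center=.052,filter_box=0,board=0,charcoal=.015,bottle=0,tin=0)
for cam in ['top','side']:
    save(cam,cam+'0.png');c=cal(cam);print(cam,c[2])
    for n,z in Z.items():
        for m in bot.mark_of(cam,n)[:3]: print(n,round(m['confidence'],2),np.round(m['uv']),toz(c,m['uv'],z)[0])
E
```

```text
pics
{'time': 0.0, 'q': array([66.692 ,  5.0121, 10.0337, 95.1014, -0.0003, 90.0003]), 'qd': array([-0.034 ,  0.0174, -0.1097, -0.0155,  0.0209, -0.0039]), 'joint_efforts': array([ -0.0024, -52.0399,  46.48  ,   0.0164,  -0.0001,  -0.    ]), 'ee_pos': array([0.2175, 0.5049, 0.2306]), 'tcp_rot': array([-179.9202,    0.0003,  156.6917]), 'wrist_force': array([-0.21  , -0.5156, -1.2246]), 'torque': array([-0.0105, -0.0028,  0.0074]), 'opening': 0.08562264182025764}
top [[-0.0225 -0.996   0.0861  0.4295]
 [-0.9991  0.0194 -0.0364  0.1073]
 [ 0.0346 -0.0869 -0.9956  0.9188]
 [ 0.      0.      0.      1.    ]]
ledge_face 0.68 [216. 239.] [0.5139 0.2859 0.059 ]
ledge_face 0.54 [272. 244.] [0.5003 0.1763 0.059 ]
tab_pivot 0.55 [291. 249.] [0.4911 0.139  0.045 ]
tab_stud 0.48 [274. 242.] [0.5043 0.173  0.0585]
panel_center 0.94 [136. 236.] [0.5222 0.4497 0.052 ]
panel_center 0.64 [252. 248.] [0.4955 0.2176 0.052 ]
panel_center 0.6 [311. 326.] [0.3377 0.1023 0.052 ]
board 0.57 [428. 241.] [ 0.5057 -0.1526  0.    ]
charcoal 0.71 [418. 272.] [ 0.4406 -0.1232  0.015 ]
bottle 0.64 [258. 301.] [0.3
[... 199 characters left out ...]
148 -0.4037  0.507 ]
 [ 0.      0.      0.      1.    ]]
ledge_face 0.64 [302. 211.] [0.5074 0.2854 0.059 ]
tab_pivot 0.57 [306. 243.] [0.484  0.1333 0.045 ]
tab_stud 0.67 [315. 228.] [0.513  0.1768 0.0585]
panel_center 0.78 [304. 228.] [0.4948 0.2012 0.052 ]
panel_center 0.66 [238. 271.] [0.3338 0.0235 0.052 ]
panel_center 0.49 [296. 209.] [0.4996 0.3235 0.052 ]
filter_box 0.77 [308. 240.] [0.5129 0.252  0.    ]
board 0.73 [349. 334.] [ 0.4992 -0.1509  0.    ]
board 0.48 [315. 231.] [0.5397 0.2978 0.    ]
board 0.48 [354. 242.] [0.6128 0.2138 0.    ]
charcoal 0.55 [310. 325.] [ 0.4369 -0.1318  0.015 ]
bottle 0.98 [260. 253.] [0.3938 0.206  0.    ]
tin 0.91 [352. 242.] [0.609  0.2123 0.    ]
```

View pics/top0.png

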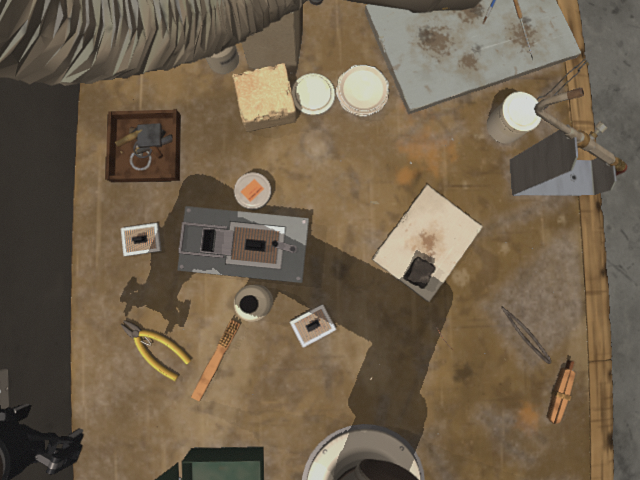

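View pics/side0.png

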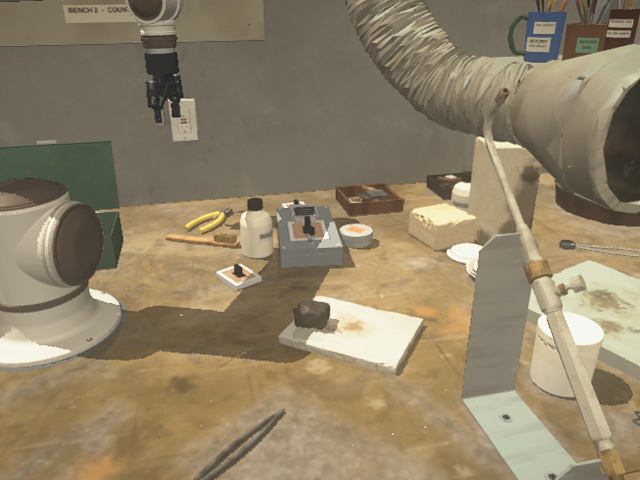

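Top view: the housing sits at about (245,245) with its slide end left (ledge ~(216,239)) and the tab at the right. The bottle is below it and the tin above. The board is at (428,241) with the charcoal at its lower corner. The two small panels at (140,238) and (313,325) are look-alikes. The side view agrees. Next I measure poses from the masks.

```bash
cat > m.py <<'E'
from h import *
np.set_printoptions(precision=4,suppress=True)
def rects(cam,n,z,k=2):
    c=cal(cam)
    for m in bot.masks_of(cam,n)[:k]:
        cs,_=cv2.findContours(m['pixels'].astype(np.uint8),cv2.RETR_EXTERNAL,cv2.CHAIN_APPROX_NONE)
        ct=max(cs,key=cv2.contourArea).reshape(-1,2)
        P=toz(c,ct,z)[:,:2]
        r=cv2.minAreaRect((P*1000).astype(np.float32))
        print(cam,n,round(m['confidence'],2),m['extent'],'ctr',np.round(r[0],1),'size',np.round(r[1],1),'ang',round(r[2],1))
if __name__=='__main__':
    for cam in ['top']:
        bot.camera(cam)
        for n,z in [('board',.015),('filter_box',.045),('charcoal',.03),('panel_center',.045),('bottle',.08),('tin',.032)]: rects(cam,n,z)
E
python3 m.py; python3 -c "
from h import *
p=np.array([.5,.23,.30]);print(delta(p))"
```

```text
top board 0.78 [371.8, 183.9, 480.8, 300.9] ctr [ 502.4 -145.7] size [154.6 204.3] ang 51.4
top filter_box 0.61 [180.5, 208.6, 308.6, 282.4] ctr [504.  237.2] size [251.8 132. ] ang 82.7
top charcoal 0.72 [403.1, 256.0, 435.3, 290.7] ctr [ 439.4 -121.7] size [50.7 56.4] ang 59.1
top panel_center 0.97 [292.5, 307.1, 335.4, 346.7] ctr [340.5 100. ] size [55.7 69.3] ang 24.9
top panel_center 0.95 [121.0, 222.1, 162.8, 256.7] ctr [516.9 443.3] size [59.  77.6] ang 6.3
top tin 0.75 [233.7, 169.8, 272.0, 209.8] ctr [614.7 217.4] size [76.3 77.4] ang 88.9
[-36.82 -14.09  -6.87]
```

```bash
python3 -m pendant '[[[0,0,-1.2,0,0,0.12,100],[0,0,-1.2,0,0,0.12,100],[0,0,-1.2,0,0,0.12,100],[0,0,-1.2,0,0,0.12,100],[0,0,-1.2,0,0,0.12,100]]]'; python3 -m pendant '[[[0,0,-0.5,0,0,0.12,100],[0,0,-0.5,0,0,0.12,100],[0,0,-0.5,0,0,0.12,100],[0,0,0,0,0,0.12,100],[0,0,0,0,0,0.12,100]]]'; python3 -m pendant '[[[0,0,0,0,0,0.09,100]]]'; python3 -c "
from h import *
o=bot.get_obs();print(o['tcp_rot'],delta([.5,.2,.30]));print(bot.get_calibration('wrist')['T_tool_cam'])"
```

```text
time: 1.77
ee_pos: [0.2172, 0.5041, 0.2904]
tcp_rot: [-179.7, 0.2, 121.2]
wrist_force: [1.1, -0.4, -0.0]
opening: 0.0854
time: 2.18
ee_pos: [0.2175, 0.5049, 0.3096]
tcp_rot: [-180.0, 0.0, 85.4]
wrist_force: [-0.2, -0.3, -0.3]
opening: 0.0855
time: 2.27
ee_pos: [0.2175, 0.5049, 0.3099]
tcp_rot: [-180.0, 0.0, 79.9]
wrist_force: [0.7, -0.3, -0.9]
opening: 0.0852
[-1.79997317e+02  2.06632370e-02  7.98680783e+01] [-25.05  33.17   0.99]
[[ 6.29125729e-04 -9.55669003e-01 -2.94442459e-01  7.52382335e-02]
 [ 9.99998487e-01  1.07875910e-03 -1.36465324e-03 -5.14458570e-04]
 [ 1.62178928e-03 -2.94441155e-01  9.55668235e-01 -1.43045374e-01]
 [ 0.00000000e+00  0.00000000e+00  0.00000000e+00  1.00000000e+00]]
```

```bash
python3 -m pendant '[[[-2.8,3.1,0.1,0,0,-0.05,0],[-2.5,3.3,0.1,0,0,0,0],[-2.5,3.3,0.1,0,0,0,0],[-2.5,3.3,0.1,0,0,0,0],[-2.5,3.3,0.1,0,0,0,0]]]'; python3 -m pendant '[[[-2.5,3.3,0.1,0,0,0,0],[-2.5,3.3,0.1,0,0,0,0],[-2.5,3.3,0.1,0,0,0,0],[-2.5,3.3,0.1,0,0,0,0],[-2.5,3.3,0.1,0,0,0,0]]]';python3 -m pendant '[[[0,0,0,0,0,0,0],[0,0,0,0,0,0,0]]]'
python3 - <<'E'
from h import *
from m import rects
o=bot.get_obs();print(o['ee_pos'],o['tcp_rot'],o['opening'])
save('wrist','w1.png');c=cal('wrist')
for n,z in dict(ledge_face=.059,tab_pivot=.045,tab_stud=.0585,panel_center=.052,filter_box=0).items():
    for m in bot.mark_of('wrist',n)[:2]: print(n,round(m['confidence'],2),np.round(m['uv']),toz(c,m['uv'],z)[0].round(4))
rects('wrist','filter_box',.045); rects('wrist','bottle',.11)
# overlay check from top-fit
b=np.array([.504,.2372]);a=np.radians(82.7);u=np.array([np.cos(a),np.sin(a)]);v=np.array([-u[1],u[0]])
H=lambda x,y,z:[*(b+x*u+y*v),z]
im=cv2.imread('pics/w1.png')
for P in [H(.125,.065,.045),H(.125,-.065,.045),H(-.125,-.065,.045),H(-.125,.065,.045),H(-.1,0,.045),H(-.025,0,.073),H(-.04,0,.073),H(-.01,0,.073)]:
    q=proj(c,[P])[0];cv2.circle(im,tuple(int(i) for i in q),4,(0,0,255),1)
cv2.imwrite('pics/w1o.png',im)
E
```

```text
time: 2.68
ee_pos: [0.3588, 0.3561, 0.303]
tcp_rot: [-179.9, 0.0, 82.7]
wrist_force: [0.4, 1.0, -0.1]
opening: 0.0252
time: 3.1
ee_pos: [0.5063, 0.2083, 0.2989]
tcp_rot: [180.0, -0.1, 82.8]
wrist_force: [0.8, 1.4, 0.3]
opening: 0.0004
time: 3.27
ee_pos: [0.5108, 0.2023, 0.2973]
tcp_rot: [180.0, 0.0, 82.3]
wrist_force: [-0.1, -0.0, -0.6]
opening: 0.0002
[0.5108 0.2023 0.2973] [179.9945   0.0186  82.3145] 0.00015801988736792395
ledge_face 0.72 [306. 105.] [0.5086 0.2911 0.059 ]
ledge_face 0.26 [416. 159.] [0.6052 0.2285 0.059 ]
tab_pivot 0.87 [317. 261.] [0.4969 0.1331 0.045 ]
tab_stud 0.55 [320. 231.] [0.505  0.17   0.0585]
panel_center 0.97 [311. 191.] [0.5014 0.2097 0.052 ]
panel_center 0.76 [186. 293.] [0.3525 0.118  0.052 ]
wrist filter_box 0.95 [236.9, 23.0, 381.3, 283.5] ctr [502.4 238.4] size [253.3 131.8] ang 83.4
wrist bottle 0.55 [152.4, 164.0, 240.4, 243.6] ctr [405.  224.4] size [82.7 62.4] ang 12.9
```

View pics/w1o.png

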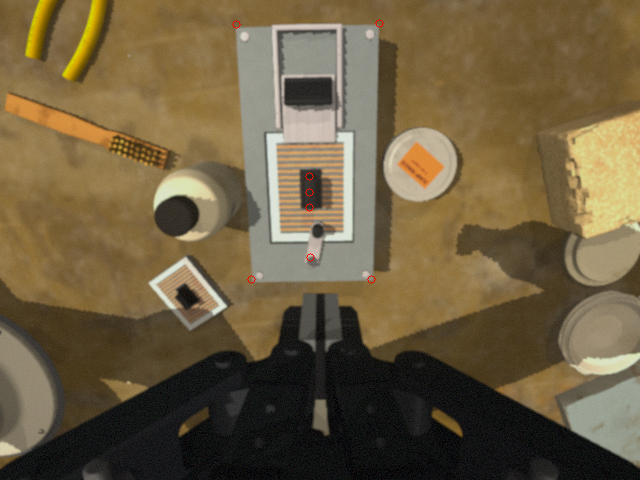

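The wrist view shows the whole housing. The ledge is at ~(307,90), the fin at (311,190), the stud at (318,231) and the pivot at (314,262). The projected fit sits within about 3 mm of the corners. The housing is at (0.503, 0.238) with yaw ~83.1°, slide travel ~12 mm and the tab already at about -0.3 rad.

```bash
cat >> h.py <<'E'
b=np.array([.503,.2378]);_a=np.radians(83.1);u=np.array([np.cos(_a),np.sin(_a)]);v=np.array([-u[1],u[0]])
H=lambda x,y,z:np.array([*(b+x*u+y*v),z])
def where():
    o=bot.get_obs();d=np.array(o['ee_pos'])[:2]-b
    print('t',round(o['time'],2),'housing mm',round(d@u*1000,1),round(d@v*1000,1),'z',round(o['ee_pos'][2]*1000,1),'yaw',o['tcp_rot'].round(1),'F',np.round(o['wrist_force'],1),'op',round(o['opening']*1000,1))
E
python3 -c "
from h import *
where();print(delta(H(.03,0,.12)))"
```

```text
t 3.67 housing mm -32.1 -10.2 z 297.9 yaw [179.9  -0.   82.6] F [-0.7  0.1  0.8] op 0.0
[ 6.2  -1.1  17.79]
```

```bash
python3 -m pendant '[[[1.6,-0.3,3.6,0,0,0,0],[1.6,-0.3,3.6,0,0,0,0],[1.6,-0.3,3.6,0,0,0,0],[1.4,-0.2,3.6,0,0,0,0],[0,0,3.4,0,0,0,0]]]';python3 -m pendant '[[[0,0,1,0,0,0,0],[0,0,0,0,0,0,0]]]'
python3 - <<'E'
from h import *
where();print(delta(H(.03,0,.056)))
save('wrist','w2.png');c=cal('wrist')
for n,z in dict(ledge_face=.059,panel_center=.052).items():
    for m in bot.mark_of('wrist',n)[:2]: print(n,round(m['confidence'],2),np.round(m['uv']),toz(c,m['uv'],z)[0].round(4))
E
```

```text
time: 4.08
ee_pos: [0.5089, 0.2744, 0.1244]
tcp_rot: [179.0, -0.6, 82.8]
wrist_force: [-0.1, 0.2, 0.3]
opening: 0.0
time: 4.25
ee_pos: [0.505, 0.2746, 0.1069]
tcp_rot: [179.5, -0.3, 83.0]
wrist_force: [0.2, -0.5, -0.1]
opening: 0.0002
t 4.25 housing mm 36.8 2.5 z 106.9 yaw [179.5  -0.3  83. ] F [ 0.2 -0.5 -0.1] op 0.2
[-0.7   0.2   5.09]
ledge_face 0.69 [328. 242.] [0.5109 0.289  0.059 ]
```

View pics/w2.png

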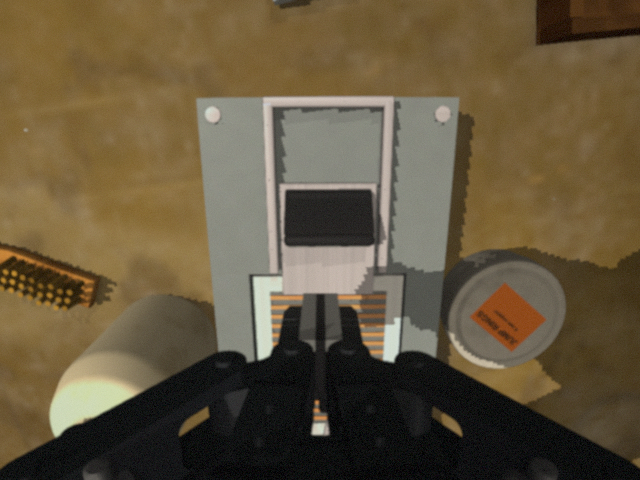

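The ledge face is at (328,242), about 52 mm along the housing, with the fingers just behind it and slightly left. I go down and push.

```bash
python3 -m pendant '[[[-0.7,0.3,1.2,0,0,0,0],[-0.3,0.1,1.2,0,0,0,0],[0,0,1.2,0,0,0,0],[0,0,0.8,0,0,0,0],[0,0,0,0,0,0,0]]]'; python3 -c "
from h import *
where();print(delta(H(.03,0,.056)))"
```

```text
time: 4.82
ee_pos: [0.515, 0.264, 0.0704]
tcp_rot: [178.7, -0.8, 82.8]
wrist_force: [0.6, 0.0, -0.3]
opening: 0.0002
t 4.82 housing mm 27.4 -8.8 z 70.4 yaw [178.7  -0.8  82.8] F [ 0.6  0.  -0.3] op 0.2
[ 0.23 -0.91  1.42]
```

```bash
python3 -m pendant '[[[0.2,-0.7,0,0,0,0,0],[0,0,0,0,0,0,0],[0,0,0.7,0,0,0,0],[0,0,0.4,0,0,0,0],[0,0,0,0,0,0,0]]]'; python3 -c "
from h import *
where();print(delta(H(.03,0,.056)))"
```

```text
time: 5.23
ee_pos: [0.5078, 0.2673, 0.0583]
tcp_rot: [178.7, -0.8, 82.8]
wrist_force: [-0.8, -0.6, 0.4]
opening: -0.0001
t 5.23 housing mm 29.9 -1.2 z 58.3 yaw [178.7  -0.8  82.8] F [-0.8 -0.6  0.4] op -0.1
[ 0.01 -0.12  0.23]
```

```bash
python3 -m pendant '[[[0.8,0,0.1,0,0,0,0],[0.9,0,0,0,0,0,0],[0.9,0,0,0,0,0,0],[0.9,0,0,0,0,0,0],[0.8,0,0,0,0,0,0]]]'; python3 -c "
from h import *
where()"
```

```text
time: 5.65
ee_pos: [0.5132, 0.312, 0.0573]
tcp_rot: [178.7, -0.7, 82.7]
wrist_force: [0.0, -3.3, -1.0]
opening: -0.0002
t 5.65 housing mm 74.9 -1.2 z 57.3 yaw [178.7  -0.7  82.7] F [ 0.  -3.3 -1. ] op -0.2
```

```bash
python3 -m pendant '[[[0.6,0,0,0,0,0,0],[0.6,0,0,0,0,0,0],[0.6,0,0,0,0,0,0],[0.6,0,0,0,0,0,0]]]'; python3 -c "
from h import *
where()"; python3 -m pendant '[[[0.6,0,0,0,0,0,0],[0.6,0,0,0,0,0,0],[0.6,0,0,0,0,0,0]]]'; python3 -c "
from h import *
where()"
```

```text
time: 5.98
ee_pos: [0.5137, 0.3164, 0.0575]
tcp_rot: [178.6, 2.2, 82.0]
wrist_force: [-8.5, -36.8, 14.5]
opening: 0.0002
t 5.98 housing mm 79.3 -1.2 z 57.5 yaw [178.6   2.2  82. ] F [ -8.5 -36.8  14.5] op 0.2
time: 6.23
ee_pos: [0.5135, 0.3161, 0.0579]
tcp_rot: [178.7, 4.5, 81.4]
wrist_force: [-7.8, -37.2, 15.4]
opening: 0.0001
t 6.23 housing mm 79.0 -1.0 z 57.9 yaw [178.7   4.5  81.4] F [ -7.8 -37.2  15.4] op 0.1
```

```bash
cat >> h.py <<'E'
def turn(yaw):
    "rotation vector (tool axes, rad) to get tool straight down at yaw"
    r=rot(bot.get_obs()); t=R.from_euler('xyz',[180,0,yaw],degrees=True).as_matrix()
    return R.from_matrix(r.T@t).as_rotvec().round(3)
E
python3 -m pendant '[[[-1,0,0,0,0,0,0],[0,0,-3,0,0,0,0],[0,0,-3,0,0,0,0],[0,0,-1,0,0,0,0],[0,0,0,0,0,0,0]]]'; python3 -c "
from h import *
where();print(turn(83.1),delta(H(-.067,.030,.11)))"
```

```text
time: 6.65
ee_pos: [0.5106, 0.3123, 0.1292]
tcp_rot: [178.8, 4.7, 81.4]
wrist_force: [-0.5, -0.2, 0.2]
opening: -0.0001
t 6.65 housing mm 74.9 1.4 z 129.2 yaw [178.8   4.7  81.4] F [-0.5 -0.2  0.2] op -0.1
[ 0.019  0.083 -0.029] [-14.06  -2.5    3.04]
```

```bash
python3 -m pendant '[[[-2.5,-0.5,0.2,0.02,0.08,-0.03,0],[-2.8,-0.5,0,0,0,0,0],[-2.8,-0.5,0,0,0,0,0],[-2.8,-0.5,0,0,0,0,0],[-2.2,-0.5,0,0,0,0,0]]]';python3 -m pendant '[[[0,0,0,0,0,0,0],[0,0,0,0,0,0,0]]]'
python3 - <<'E'
from h import *
where();print(turn(83.1),delta(H(-.067,.025,.11)))
save('wrist','w3.png');c=cal('wrist')
for n,z in dict(ledge_face=.059,tab_pivot=.045,tab_stud=.0585,panel_center=.052).items():
    for m in bot.mark_of('wrist',n)[:2]: 
        p=toz(c,m['uv'],z)[0]; d=p[:2]-b; print(n,round(m['confidence'],2),np.round(m['uv']),p.round(4),(d@u).round(4),(d@v).round(4))
E
```

```text
time: 7.07
ee_pos: [0.4698, 0.1887, 0.1209]
tcp_rot: [-179.7, -0.1, 83.8]
wrist_force: [0.4, -0.0, 0.4]
opening: 0.0002
time: 7.23
ee_pos: [0.4686, 0.1859, 0.1192]
tcp_rot: [-179.6, -0.1, 83.6]
wrist_force: [0.0, -0.2, 0.7]
opening: -0.0003
t 7.23 housing mm -55.6 27.9 z 119.2 yaw [-1.796e+02 -1.000e-01  8.360e+01] F [ 0.  -0.2  0.7] op -0.3
[-0.006 -0.001  0.009] [-1.14  0.29  0.91]
tab_pivot 0.83 [371. 331.] [0.4929 0.1323 0.045 ] -0.1059 -0.0026
tab_stud 0.68 [390. 282.] [0.5048 0.1702 0.0585] -0.0668 -0.0099
panel_center 0.83 [156. 369.] [0.356  0.1228 0.052 ] -0.1318 0.1321
panel_center 0.59 [380. 209.] [0.503  0.2106 0.052 ] -0.027 -0.0033
```

View pics/w3.png

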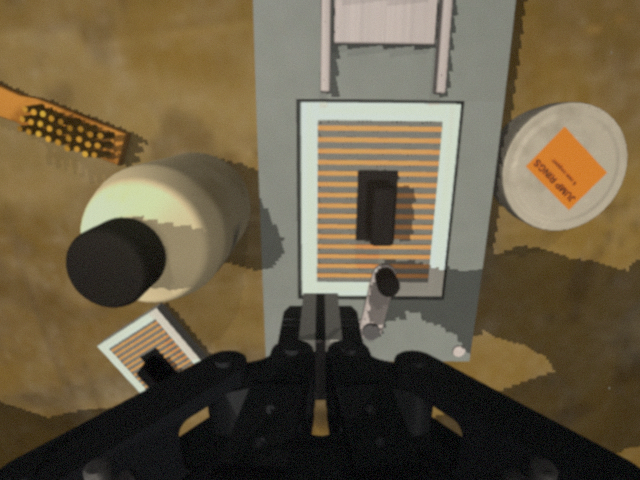

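The slide plate is off the panel (plate end at row 45, panel edge at row 100). The stud is at (387,280), with the fingers left of it on the bottle side. I go down and push toward the tin side.

```bash
python3 -m pendant '[[[-1.2,0,2,0,0,0,0],[-0.2,0,2,0,0,0,0],[0,0,1.3,0,0,0,0],[0,0,0.3,0,0,0,0],[0,0,0,0,0,0,0]]]';python3 -m pendant '[[[0,0,0,0,0,0,0],[0,0,0,0,0,0,0]]]'; python3 -c "
from h import *
where()"
```

```text
time: 7.9
ee_pos: [0.4687, 0.1767, 0.0619]
tcp_rot: [-179.7, -0.1, 84.0]
wrist_force: [-0.3, 0.5, 0.8]
opening: 0.0001
time: 8.07
ee_pos: [0.4691, 0.1776, 0.0626]
tcp_rot: [-179.7, -0.1, 84.1]
wrist_force: [-0.1, -0.4, -0.2]
opening: -0.0001
t 8.07 housing mm -63.8 26.5 z 62.6 yaw [-1.797e+02 -1.000e-01  8.410e+01] F [-0.1 -0.4 -0.2] op -0.1
```

```bash
python3 -m pendant '[[[-0.7,0.3,0.4,0,0,0,0],[0,0.6,0,0,0,0,0],[0,0.7,0,0,0,0,0],[-0.1,0.7,0,0,0,0,0],[-0.3,0.6,0,0,0,0,0]]]';python3 -c "
from h import *
where()";python3 -m pendant '[[[-0.4,0.6,0,0,0,0,0],[-0.5,0.6,0,0,0,0,0],[-0.5,0.5,0,0,0,0,0]]]'; python3 -c "
from h import *
where()"
```

```text
time: 8.48
ee_pos: [0.5001, 0.1638, 0.061]
tcp_rot: [-179.9, -0.3, 84.2]
wrist_force: [-0.1, 1.8, 0.2]
opening: -0.0001
t 8.48 housing mm -73.8 -6.0 z 61.0 yaw [-179.9   -0.3   84.2] F [-0.1  1.8  0.2] op -0.1
time: 8.73
ee_pos: [0.5165, 0.1465, 0.0605]
tcp_rot: [-179.7, -0.2, 84.2]
wrist_force: [-13.6, -3.1, 5.7]
opening: 0.0001
t 8.73 housing mm -89.1 -24.4 z 60.5 yaw [-179.7   -0.2   84.2] F [-13.6  -3.1   5.7] op 0.1
```

```bash
python3 -m pendant '[[[0,-1,0,0,0,0,0],[0.5,-1,-1,0,0,0,0],[0,0,-4,0,0,0,0],[0,0,-2,0,0,0,0],[0,0,0,0,0,0,0]]]'
python3 - <<'E'
from h import *
where();save('wrist','w4.png');c=cal('wrist')
for n,z in dict(tab_pivot=.045,tab_stud=.0585,panel_center=.052).items():
    for m in bot.mark_of('wrist',n)[:2]: 
        p=toz(c,m['uv'],z)[0]; d=p[:2]-b; print(n,round(m['confidence'],2),np.round(m['uv']),p.round(4),(d@u).round(4),(d@v).round(4))
E
```

```text
time: 9.15
ee_pos: [0.4946, 0.1511, 0.1325]
tcp_rot: [-179.5, -0.1, 84.0]
wrist_force: [0.0, 0.3, -0.5]
opening: 0.0001
t 9.15 housing mm -87.1 -2.1 z 132.5 yaw [-1.795e+02 -1.000e-01  8.400e+01] F [ 0.   0.3 -0.5] op 0.1
tab_pivot 0.77 [324. 270.] [0.494  0.1358 0.045 ] -0.1024 -0.0033
tab_stud 0.96 [380. 258.] [0.5279 0.1452 0.0585] -0.0889 -0.0358
panel_center 0.74 [327. 150.] [0.5031 0.2092 0.052 ] -0.0284 -0.0036
panel_center 0.64 [122. 318.] [0.3623 0.1188 0.052 ] -0.135 0.1254
```

View pics/w4.png

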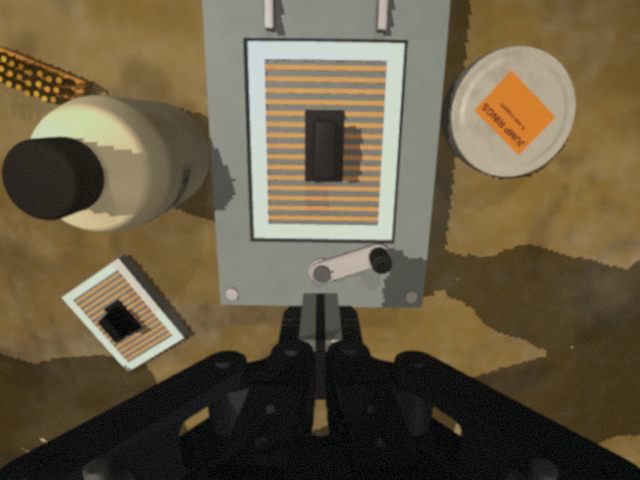

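The tab points right, with the stud at (380,258) and the pivot at (322,271). That is about -68°, a little short of the threshold, so I push the stud toward -x from the panel side.

```bash
python3 -m pendant '[[[1.3,1.8,0,0,0,0,0],[1.2,1.8,0.5,0,0,0,0],[0,0,1.5,0,0,0,0],[0,0,0,0,0,0,0],[0,0,0,0,0,0,0]]]';python3 -c "
from h import *
where();print(delta(H(-.061,-.038,.058)),turn(83.1))"
```

```text
time: 9.77
ee_pos: [0.53, 0.172, 0.1007]
tcp_rot: [-178.8, 0.2, 84.0]
wrist_force: [0.1, 0.1, 0.1]
opening: -0.0001
t 9.77 housing mm -62.1 -34.7 z 100.7 yaw [-178.8    0.2   84. ] F [0.1 0.1 0.1] op -0.1
[0.12 0.42 4.26] [-0.021  0.004  0.015]
```

```bash
python3 -m pendant '[[[0,0.2,1.5,-0.02,0,0.015,0],[0,0,1.5,0,0,0,0],[0,0,0.8,0,0,0,0],[0,0,0,0,0,0,0]]]';python3 -c "
from h import *
where()";python3 -m pendant '[[[-0.6,0,0,0,0,0,0],[-0.6,0,0,0,0,0,0],[-0.6,0,0,0,0,0,0],[-0.5,0,0,0,0,0,0]]]'; python3 -c "
from h import *
where()"
```

```text
time: 10.1
ee_pos: [0.5299, 0.1709, 0.0611]
tcp_rot: [-179.9, 0.3, 83.1]
wrist_force: [-0.5, -0.2, 0.0]
opening: -0.0001
t 10.1 housing mm -63.1 -34.8 z 61.1 yaw [-179.9    0.3   83.1] F [-0.5 -0.2  0. ] op -0.1
time: 10.43
ee_pos: [0.5273, 0.1473, 0.0635]
tcp_rot: [-180.0, 0.2, 83.2]
wrist_force: [0.6, 11.1, -3.0]
opening: -0.0
t 10.43 housing mm -86.9 -35.0 z 63.5 yaw [-180.     0.2   83.2] F [ 0.6 11.1 -3. ] op -0.0
```

```bash
python3 -m pendant '[[[-0.4,0,0,0,0,0,0],[0.5,0,0,0,0,0,0],[0.8,0,0,0,0,0,0],[0,0,-4,0,0,0,50],[0,0,-3,0,0,0,50]]]'; python3 -m pendant '[[[1.5,-1,-1,0,0,0,50],[2,-1,0,0,0,0,50],[0.5,-0.8,0,0,0,0,50],[0,0,0,0,0,0,50],[0,0,0,0,0,0,50]]]'
python3 - <<'E'
from h import *
where();save('wrist','w5.png');c=cal('wrist')
for n,z in dict(tab_pivot=.045,tab_stud=.0585,panel_center=.052,ledge_face=.059).items():
    for m in bot.mark_of('wrist',n)[:2]: 
        p=toz(c,m['uv'],z)[0]; d=p[:2]-b; print(n,round(m['confidence'],2),np.round(m['uv']),p.round(4),(d@u).round(4),(d@v).round(4))
from m import rects
rects('wrist','panel_center',.045,1)
E
```

```text
time: 10.85
ee_pos: [0.5262, 0.1537, 0.1343]
tcp_rot: [-179.7, 0.2, 83.0]
wrist_force: [1.4, -0.2, 1.7]
opening: 0.0233
time: 11.27
ee_pos: [0.5054, 0.1974, 0.1537]
tcp_rot: [179.7, -0.0, 82.9]
wrist_force: [0.0, -0.8, -0.1]
opening: 0.043
t 11.27 housing mm -39.8 -7.3 z 153.7 yaw [179.7  -0.   82.9] F [ 0.  -0.8 -0.1] op 43.0
tab_pivot 0.75 [314. 324.] [0.4929 0.1329 0.045 ] -0.1053 -0.0026
tab_stud 0.92 [367. 324.] [0.5293 0.1359 0.0585] -0.098 -0.0384
panel_center 0.97 [314. 219.] [0.5032 0.2116 0.052 ] -0.026 -0.0033
panel_center 0.76 [136. 362.] [0.3605 0.1211 0.052 ] -0.133 0.1275
ledge_face 0.72 [306.  10.] [0.5138 0.3293 0.059 ] 0.0921 0.0002
ledge_face 0.19 [378. 131.] [0.5469 0.261  0.059 ] 0.0283 -0.0408
wrist panel_center 0.75 [80.4, 303.6, 187.2, 373.5] ctr [357.4 126.4] size [57.7 57.7] ang 27.4
```

View pics/w5.png

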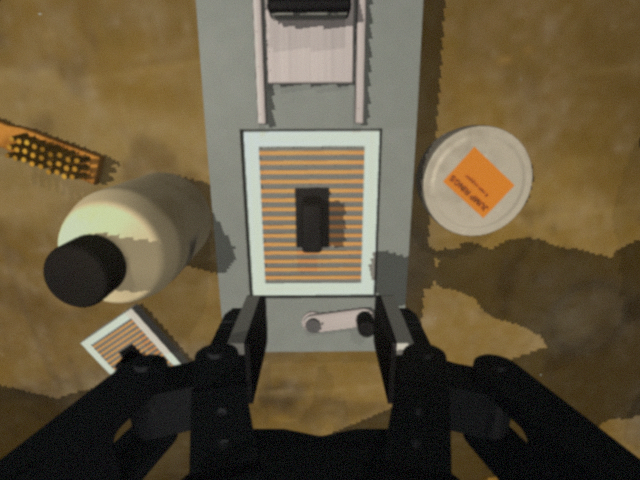

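The tab lies aside, with the stud at (367,324) and the pivot at (314,324). The slide ledge is at its stop (top edge of the picture) and the fin at (313,219) is free. Now the grasp.

```bash
python3 -m pendant '[[[1.2,-0.4,2.5,0,0,0,50],[0,0,2.5,0,0,0,50],[0,0,1.5,0,0,0,50],[0,0,0,0,0,0,50],[0,0,0,0,0,0,50]]]';python3 -c "
from h import *
where();print(delta(H(-.0265,-.0033,.048)),turn(83.1))"
```

```text
time: 11.98
ee_pos: [0.5046, 0.208, 0.0862]
tcp_rot: [179.7, -0.0, 82.6]
wrist_force: [-0.9, 0.2, 1.3]
opening: 0.0428
t 11.98 housing mm -29.4 -5.2 z 86.2 yaw [179.7  -0.   82.6] F [-0.9  0.2  1.3] op 42.8
[ 0.28 -0.21  3.82] [ 0.005 -0.001 -0.008]
```

```bash
python3 -m pendant '[[[0.2,-0.2,1.2,0,0,-0.01,50],[0,0,1.2,0,0,0,50],[0,0,0.8,0,0,0,50],[0,0,0.3,0,0,0,50],[0,0,0,0,0,0,50]]]';python3 -c "
from h import *
where();print(delta(H(-.0265,-.0033,.048)),turn(83.1))"
```

```text
time: 12.4
ee_pos: [0.5043, 0.2103, 0.0503]
tcp_rot: [179.6, -0.1, 83.2]
wrist_force: [0.7, 0.3, 0.7]
opening: 0.0427
t 12.4 housing mm -27.1 -4.6 z 50.3 yaw [ 1.796e+02 -1.000e-01  8.320e+01] F [0.7 0.3 0.7] op 42.7
[ 0.06 -0.13  0.22] [ 0.008 -0.002  0.002]
```

```bash
python3 -m pendant '[[[0,-0.1,0.1,0,0,0,50],[0,0,0,0,0,0,0],[0,0,0,0,0,0,0],[0,0,0,0,0,0,0],[0,0,0,0,0,0,0]]]' 40;python3 -m pendant '[[[0,0,0,0,0,0,0],[0,0,0,0,0,0,0],[0,0,0,0,0,0,0]]]';python3 -c "
from h import *
where()"; python3 -m pendant '[[[0,0,-0.4,0,0,0,0],[0,0,-0.6,0,0,0,0],[0,0,-0.8,0,0,0,0],[0,0,-1,0,0,0,0],[0,0,-1,0,0,0,0]]]';python3 -c "
from h import *
where()"
```

```text
time: 12.82
ee_pos: [0.5037, 0.2106, 0.0505]
tcp_rot: [179.5, -0.2, 83.2]
wrist_force: [-0.6, 1.0, -1.7]
opening: 0.0114
time: 13.07
ee_pos: [0.5038, 0.2107, 0.0506]
tcp_rot: [179.5, -0.2, 83.2]
wrist_force: [-0.1, -0.4, -1.7]
opening: 0.0114
t 13.07 housing mm -26.8 -4.1 z 50.6 yaw [179.5  -0.2  83.2] F [-0.1 -0.4 -1.7] op 11.4
time: 13.48
ee_pos: [0.5023, 0.2101, 0.0898]
tcp_rot: [179.7, -0.1, 83.2]
wrist_force: [-0.2, 1.1, -0.8]
opening: 0.0109
t 13.48 housing mm -27.6 -2.6 z 89.8 yaw [ 1.797e+02 -1.000e-01  8.320e+01] F [-0.2  1.1 -0.8] op 10.9
```

```bash
python3 -m pendant '[[[0,0,-1.5,0,0,0,0],[0,0,-2,0,0,0,0],[0,0,-2,0,0,0,0],[0,0,-1,0,0,0,0],[0,0,0,0,0,0,0]]]';python3 -c "
from h import *
where();print(delta([.5415,-.1769,.15]),turn(51.4))"
```

```text
time: 13.9
ee_pos: [0.5027, 0.2104, 0.1649]
tcp_rot: [179.3, -0.2, 83.2]
wrist_force: [-0.6, 0.6, -1.8]
opening: 0.0113
t 13.9 housing mm -27.2 -3.0 z 164.9 yaw [179.3  -0.2  83.2] F [-0.6  0.6 -1.8] op 11.3
[-38.01   8.41   1.43] [ 0.01  -0.007  0.555]
```

```bash
python3 -m pendant '[[[-1.5,0.3,0,0,0,0,0],[-2.5,0.6,0,0,0,0,0],[-3,0.7,0,0,0,0,0],[-3,0.7,0,0,0,0,0],[-3,0.7,0,0,0,0,0]]]';python3 -m pendant '[[[-3,0.7,0,0,0,0,0],[-3,0.7,0,0,0,0,0],[-3,0.7,0,0,0,0,0],[-3,0.7,0,0,0,0,0],[-2.5,0.6,0,0,0,0,0]]]';python3 -m pendant '[[[-2,0.5,0,0,0,0.1,0],[-1,0,0,0,0,0.11,0],[0,0,0,0,0,0.11,0],[0,0,0,0,0,0.1,0],[0,0,0,0,0,0,0]]]';python3 -c "
from h import *
where();print(bot.get_obs()['ee_pos'],delta([.5415,-.1769,.10]),turn(51.4))"
```

```text
time: 14.32
ee_pos: [0.5176, 0.0789, 0.1638]
tcp_rot: [179.3, -0.4, 83.7]
wrist_force: [0.2, 0.6, -1.4]
opening: 0.0112
time: 14.73
ee_pos: [0.5343, -0.0767, 0.1602]
tcp_rot: [179.4, -0.3, 83.8]
wrist_force: [0.4, 0.8, -1.5]
opening: 0.011
time: 15.15
ee_pos: [0.5338, -0.1153, 0.1558]
tcp_rot: [179.8, -0.4, 58.2]
wrist_force: [-0.4, 0.1, -1.4]
opening: 0.0109
t 15.15 housing mm -346.8 -73.0 z 155.8 yaw [179.8  -0.4  58.2] F [-0.4  0.1 -1.4] op 10.9
[ 0.53377771 -0.11526322  0.15576818] [-4.87  3.89  5.55] [ 0.002 -0.007  0.118]
```

```bash
python3 -m pendant '[[[-2,1.6,0.8,0,0,0.11,0],[-1.8,1.4,0.8,0,0,0,0],[-0.8,0.5,0.8,0,0,0,0],[0,0,0.5,0,0,0,0],[0,0,0,0,0,0,0]]]';python3 -m pendant '[[[0,0,0,0,0,0,0],[0,0,0,0,0,0,0]]]';python3 - <<'E'
from h import *
where();print(bot.get_obs()['ee_pos'],delta([.5415,-.1769,.0346]),turn(51.4))
im=save('top','t2.png'); cv2.imwrite('pics/t2c.png',cv2.resize(im[150:330,320:560,::-1],None,fx=3,fy=3))
from m import rects
rects('top','charcoal',.03,1);rects('top','panel_center',.08,3);rects('top','board',.015,1)
for m in bot.mark_of('top','panel_center')[:3]: print(m['confidence'],m['uv'],toz(cal('top'),m['uv'],.10))
E
```

```text
time: 15.57
ee_pos: [0.5358, -0.1733, 0.1233]
tcp_rot: [180.0, -0.4, 52.5]
wrist_force: [0.5, -0.2, -0.5]
opening: 0.0114
time: 15.73
ee_pos: [0.5354, -0.1718, 0.1228]
tcp_rot: [-179.9, -0.4, 52.7]
wrist_force: [0.6, 0.1, -1.7]
opening: 0.0114
t 15.73 housing mm -402.8 -81.4 z 122.8 yaw [-179.9   -0.4   52.7] F [ 0.6  0.1 -1.7] op 11.4
[ 0.53539632 -0.17184416  0.12282572] [-0.1   0.8   8.82] [-0.001 -0.007  0.023]
top charcoal 0.75 [405.6, 256.7, 433.3, 287.7] ctr [ 439.6 -123.2] size [50.6 57.6] ang 57.4
top panel_center 0.97 [290.7, 303.3, 335.1, 349.5] ctr [341.6 100. ] size [56.7 69.6] ang 25.5
top panel_center 0.66 [373.8, 186.0, 463.2, 298.5] ctr [ 496.8 -127.2] size [142.1 188.5] ang 51.8
top panel_center 0.6 [121.4, 220.4, 160.8, 254.7] ctr [514.  429.1] size [57.6 75.2] ang 7.8
top board 0.64 [373.8, 182.4, 462.0, 299.6] ctr [ 501.2 -145.1] size [151.4 199.7] ang 51.9
0.8 [455.1, 218.5] [[ 0.5401 -0.1788  0.1   ]]
0.72 [137.4, 236.5] [[0.5168 0.4276 0.1   ]]
0.56 [311.1, 328.5] [[0.3389 0.1029 0.1   ]]
```

View pics/t2c.png

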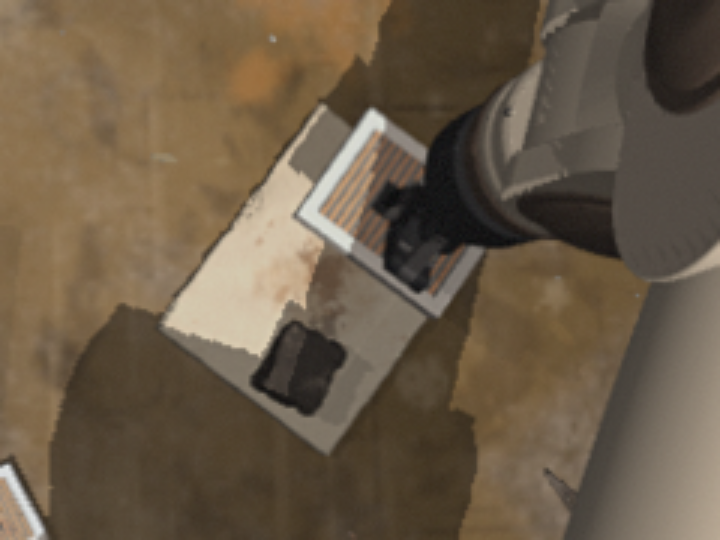

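The panel hangs over the free half of the board with its long side along the board's short side. The charcoal at (300,367) in the crop is well clear. I lower it.

```bash
python3 -m pendant '[[[0,0.3,2,0,0.007,0.02,0],[0,0,2,0,0,0,0],[0,0,1.5,0,0,0,0],[0,0,0.5,0,0,0,0],[0,0,0,0,0,0,0]]]';python3 -c "
from h import *
where();print(bot.get_obs()['ee_pos'],delta([.5379,-.1741,.0346]),turn(51.6))"
```

```text
time: 16.4
ee_pos: [0.5405, -0.173, 0.0642]
tcp_rot: [179.7, -1.0, 51.6]
wrist_force: [-0.4, -0.7, -0.9]
opening: 0.0113
t 16.4 housing mm -403.3 -86.6 z 64.2 yaw [179.7  -1.   51.6] F [-0.4 -0.7 -0.9] op 11.3
[ 0.54053353 -0.17295075  0.06416308] [-0.3  -0.15  2.95] [ 0.005 -0.017 -0.001]
```

```bash
python3 -m pendant '[[[-0.2,-0.1,0.8,0.005,-0.017,0,0],[0,0,0.7,0,0,0,0],[0,0,0.4,0,0,0,0],[0,0,0,0,0,0,0],[0,0,0,0,0,0,0]]]';python3 -c "
from h import *
where();print(bot.get_obs()['ee_pos'],delta([.5379,-.1741,.0346]),turn(51.6))"
```

```text
time: 16.82
ee_pos: [0.5396, -0.174, 0.046]
tcp_rot: [179.9, 0.1, 51.6]
wrist_force: [0.6, 0.1, -1.0]
opening: 0.0111
t 16.82 housing mm -404.4 -85.8 z 46.0 yaw [1.799e+02 1.000e-01 5.160e+01] F [ 0.6  0.1 -1. ] op 11.1
[ 0.53963246 -0.17400813  0.04602895] [-0.11 -0.13  1.14] [0.002 0.001 0.   ]
```

```bash
python3 -m pendant '[[[0,0,0.4,0,0,0,0],[0,0,0.3,0,0,0,0],[0,0,0.2,0,0,0,0],[0,0,0.2,0,0,0,0],[0,0,0.1,0,0,0,0]]]';python3 -c "
from h import *
where()";python3 -m pendant '[[[0,0,0.1,0,0,0,0],[0,0,0.1,0,0,0,0]]]'
```

```text
time: 17.23
ee_pos: [0.5404, -0.1743, 0.0343]
tcp_rot: [179.8, 0.0, 51.6]
wrist_force: [-1.1, -1.1, 2.3]
opening: 0.0111
t 17.23 housing mm -404.6 -86.7 z 34.3 yaw [179.8   0.   51.6] F [-1.1 -1.1  2.3] op 11.1
time: 17.4
ee_pos: [0.5404, -0.1744, 0.0343]
tcp_rot: [179.7, -0.0, 51.6]
wrist_force: [-3.9, 1.3, 7.1]
opening: 0.0116
```

Contact: force up about 8 N, at the expected height. I release and retreat.

```bash
python3 -m pendant '[[[0,0,-0.1,0,0,0,20],[0,0,0,0,0,0,30],[0,0,0,0,0,0,40],[0,0,0,0,0,0,40],[0,0,0,0,0,0,40]]]';python3 -m pendant '[[[0,0,-1,0,0,0,40],[0,0,-2,0,0,0,40],[0,0,-3,0,0,0,40],[0,0,-4,0,0,0,40],[0,0,-4,0,0,0,40]]]'; python3 -m pendant '[[[-4,0,-3,0,0,0,40],[-4,0,-2,0,0,0,40],[-4,0,0,0,0,0,40],[-3,0,0,0,0,0,40],[0,0,0,0,0,0,40]]]'
python3 - <<'E'
from h import *
where()
im=save('top','t3.png'); 
from m import rects
rects('top','charcoal',.03,1);rects('top','panel_center',.029,4);rects('top','board',.015,1);rects('top','tin',.032,1)
c=cal('top')
for n,z in dict(panel_center=.036,ledge_face=.059,tab_pivot=.045,tab_stud=.0585).items():
  for m in bot.mark_of('top',n)[:3]: p=toz(c,m['uv'],z)[0];print(n,round(m['confidence'],2),np.round(m['uv']),p.round(4),'H',((p[:2]-b)@u).round(4),((p[:2]-b)@v).round(4))
s=save('side','s3.png')
for m in bot.mark_of('side','bottle')[:1]: print('bottle',m['confidence'],m['uv'])
A=cv2.resize(im[150:330,320:500],(400,400)); B=cv2.resize(im[170:310,170:330],(400,350))
B=np.vstack([B,np.zeros((50,400,3),np.uint8)])
cv2.imwrite('pics/t3c.png',np.hstack([A,B])[:,:,::-1])
E
```

```text
time: 17.82
ee_pos: [0.5412, -0.1747, 0.0364]
tcp_rot: [179.6, -0.1, 51.6]
wrist_force: [-0.3, 0.1, -0.4]
opening: 0.0342
time: 18.23
ee_pos: [0.5357, -0.1727, 0.1733]
tcp_rot: [-179.5, 0.3, 51.6]
wrist_force: [1.5, -1.2, 0.5]
opening: 0.0345
time: 18.65
ee_pos: [0.4491, -0.2861, 0.2336]
tcp_rot: [179.5, 0.1, 52.0]
wrist_force: [-0.5, 0.2, -0.5]
opening: 0.0337
t 18.65 housing mm -526.5 -9.4 z 233.6 yaw [1.795e+02 1.000e-01 5.200e+01] F [-0.5  0.2 -0.5] op 33.7
top charcoal 0.76 [404.5, 257.7, 434.2, 288.7] ctr [ 439.6 -122.8] size [51.8 56.2] ang 60.6
top panel_center 0.95 [293.5, 305.1, 335.5, 345.8] ctr [338.1  99.4] size [58.  73.5] ang 28.1
top panel_center 0.63 [121.6, 224.0, 161.8, 255.8] ctr [519.3 449.4] size [61.1 79.1] ang 5.9
top board 0.62 [373.4, 185.8, 483.5, 301.2] ctr [ 501.8 -146.3] size [152.8 203. ] ang 51.6
top tin 0.8 [234.1, 171.4, 269.9, 207.8] ctr [614.6 217.7] size [77.8 73.5] ang 25.9
panel_center 0.74 [444. 222.] [ 0.5426 -0.1761  0.036 ] H -0.4062 -0.0891
panel_center 0.61 [137. 242.] [0.5133 0.4533 0.036 ] H 0.2152 0.0157
panel_center 0.59 [313. 326.] [0.3377 0.0978 0.036 ] H -0.1588 0.1473
ledge_face 0.7 [195. 241.] [0.5096 0.3289 0.059 ] H 0.0912 0.0044
tab_pivot 0.75 [291. 248.] [0.4931 0.1395 0.045 ] H -0.0987 -0.002
tab_stud 0.54 [289. 232.] [0.5251 0.1417 0.0585] H -0.0928 -0.0335
bottle 0.67 [260.2, 251.7]
```

View pics/t3c.png

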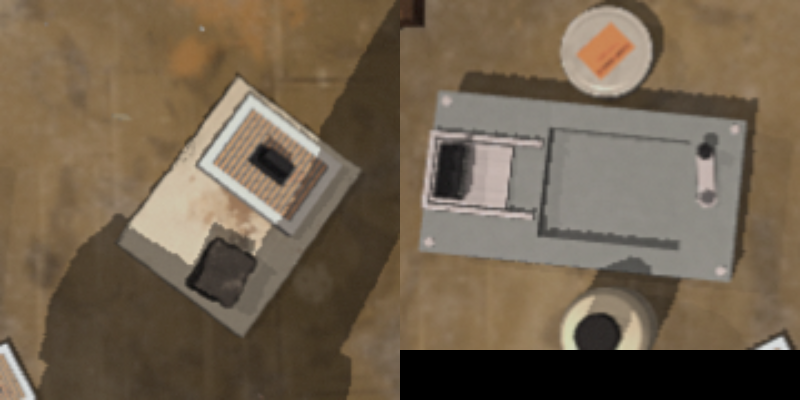

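View pics/s3.png

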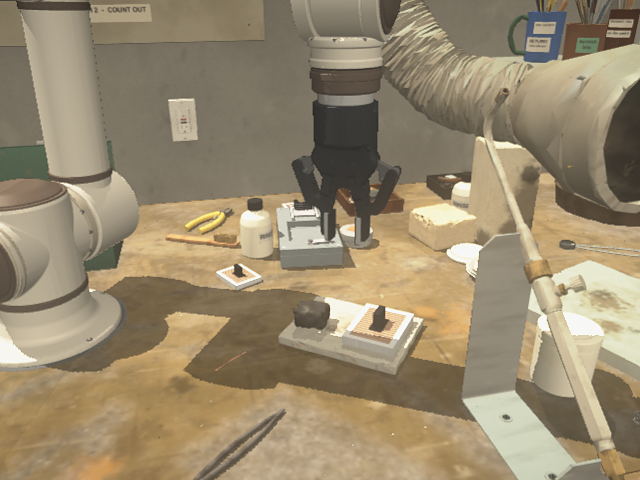

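The top crop shows the panel flat, fin up at (270,160), wholly on the board and clear of the charcoal at (222,270). The slide is at its outer end, the tab is square to the housing, and bottle and tin are in place. The side view agrees, with the panel flat at (380,325).

```bash
python3 -c "
from workcell import bot
print(bot.job_done())"
```

```text
the job is handed in; nothing more can be done
None
```

The filter is open and the job is handed in, at about 19 s of the 72 s allowed. I pushed the slide to its stop and turned the tab aside toward the tin. Then I lifted the panel out by its fin and laid it on the free half of the board, with its long side along the board's short side.

What the last checks showed:
- **Slide:** the ledge mark read 91 to 92 mm along the housing, which is about 50 mm of travel. I pushed it against the stop with about 37 N.
- **Tab:** it took two pushes. The first left it near -68°, just short of the limit, and the second drove it to its stop. It looks square to the housing in the last picture. The raw network marks put it at roughly 79 to 80°, which still passes the 69° (1.2 rad) limit.
- **Panel:** it lies flat with the fin up and wholly on the board, about 10 mm inside the far edge and about 35 to 40 mm from the charcoal. It touched down at the expected height with about 8 N. In the last picture the panel mask found only the two look-alikes, so this rests on the mark, the gripper pose and the two pictures.
- **Bystanders:** charcoal and tin show no shift beyond about 2 mm between the first and last pictures, and the bottle's side-view mark did not move noticeably.
- **Disagreement:** the network marks and the outline fit of the housing differed by about 3 mm (up to about 6 mm for the pivot). I used the marks for the grasp.

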